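Clear and sort a polishing bench under a swing-arm lamp

ROBOT

A 6-joint arm with a two-finger parallel gripper is mounted at the origin on the work surface. World frame = base frame: x ahead of the robot, y to its left, z up, the work surface at z = 0. Lengths are in m, angles in rad, forces in N, time in s.
With the tool pointing down it reaches from about 0.425 to 0.95 m from the base axis. Payload 14.7 kg.
Tool frame: the origin (TCP) lies on the centre line of the jaws, within the pads' length; the fingertips stand 25 mm ahead of it and the grasp point (between the pads) lies 6 mm ahead of it; y points along the fingers, z is the direction in which the jaws open and shut, and the axes are right-handed (so a half turn about y gives the same grasp; the last joint's range is limited). The gripper opens to 85 mm and grips with 20 to 120 N. Pads are 22 mm wide; open, the fingers measure 114 mm over their backs; the gripper's body (76 mm by 85 mm) begins 54 mm behind the grasp point. The pads swing forward as they close: fully open they stand 13 mm farther back than shut.
Start: joints at [-1.296, 0.48, 1.596, -0, 1.065, -0.047], TCP at [0.206, -0.617, 0.256] pointing down, gripper open.
Joint ranges: [-2.75, 2.75], [-0.82, 2.05], [0.23, 2.67], [-1.56, 4.7], [0.09, 2.69], [-2.92, 2.92]. Speed limits (rad/s): [1.89, 1.89, 2.39, 3.01, 3.01, 3.01].

INTERFACE

Orientations are given as a 3x3 rotation matrix whose columns are the frame's x, y, z axes.
In Python, from rig import arm gives the robot as it stands.
- The arm moves only by the shell command python3 -m inch 'ROWS' [FORCE]. ROWS is JSON, a list of rows, each a list of 7 numbers: the opening in per cent of the stroke, from 0 (shut) to 100 (fully open), then the shift along the tool's x, y, z in cm, then the turn, a rotation vector about the tool's x, y, z in degrees. A call has exactly 10 rows; each row is the pose to reach, as a shift and turn from the pose measured when the call began, along the tool's axes at that moment; what a row does not reach only later rows make up. A row lasts 1/12 s, in which the tool goes at most 41.7 mm and 7.16 degrees, less where a joint would pass 70% of its speed; a pose out of reach is approached as far as the arm can. A call with a gripper value outside its range is refused whole. The fingers move at their own pace and stop on an object; FORCE is the grip in N (left out, the last holds). Time passes only in rows, so rows that repeat a pose let the fingers close, or fill a call up. It gives the time, the measured TCP pose, the force and the opening at its end, in the units of the state.
- arm.sense(): the state, without advancing time (a new reading comes with each control period).
- arm.read_camera(name): name is "scene" or "top" or "wrist"; returns (picture, depth): 384x512x3 uint8, blue, green, red; 384x512 float32, m along the optical axis (not along the pixel's ray), 0 where there is no reading.
- arm.camera_info(name): a dict with "fx", "fy", "cx", "cy" (pixels), "k1" (the pictures are not rectified: a ray, as slopes to the right and down, at radius r is drawn at 1 + k1 r^2 times it, then the intrinsics apply), "camera_from_world" (4x4, takes a point from world to camera coordinates); the wrist camera has in their place "T_tool_cam" (4x4, takes a point from camera to tool coordinates, whose origin is the TCP and whose axes are the tool frame's). Camera axes: x right, y up, looking along -z (the intrinsics and any distortion apply to the point x, -y, -z); pixel columns grow to the right and rows downward; lengths in m; the calibration is good to about 2 mm. A picture is of the moment at which its call begins: read the wrist's pose just before it. camera_info takes no time and is no camera call.
- arm.sign_off(): hands the job in, once; it reports no verdict.
The state is a dict: "clock": time; "qpos": joint angles; "qd": joint speeds; "joint_torque": joint torques, N m; "eef_pos": TCP position; "ee_rot": TCP orientation; "ft_force": force on the tool from outside, world axes, zero at the start; "wrist_torque": the same for the moment, N m; "grip_width": finger opening in m.
Only numpy, scipy, OpenCV 4.12 (cv2) and the standard library are available. Lean on these libraries where they do the work, as an engineer would, in place of code of your own. Each camera call takes 0.05 s, during which the arm holds its last target. There are 200 camera calls.

TASK

First swing the bench lamp's arm away to the robot's right until the lamp head is fully clear of the white mat. Then sort the tools from the mat: lay both brushes flat in the blue tray and both violet stones flat in the orange tray, setting the brittle stones down rather than dropping them. Leave the glass jar and the black case where they are, and the lamp clear of the mat.

Things in the scene. Friction and masses are not known exactly. Their poses are not given: they have to be found in the camera images.
- mat: White paper mat, 320 (x) by 420 (y), 2 thick, fixed flat on the bench. Origin: centre of its underside; x away from the robot, y to its left (within 0.03 rad). The four tools, jar and case lie on it in any order in 3 x 2 places, about 110 apart in x and 200 in y; long things lie along y to within 0.45 rad.
- lamp_neck (a point): Middle of the inner end of the lamp head, where it joins the thin arm: 140 from the vertical hinge axis, 210 above the bench. The hinge axis (a fixed post beyond the mat's far right corner, 24 thick, 310 high, foot 100 across) lies on the straight line from the tip through this point, 340 from the tip.
- lamp_grip (a point): Middle of the red upright grip peg on top of the lamp head near its free end: 18 in diameter, 50 high, from 219 to 269 above the bench (this point at 244), 300 from the hinge axis. Can be pinched from above in any yaw; it may turn between the fingers while the arm swings. Stiff hinge: the arm stays where it is left, takes about 1.5 N at the peg, and has stops beyond the useful range.
- lamp_tip (a point): Middle of the free end of the lamp head, 340 from the hinge axis, 210 above the bench. The head is a grey bar 50 wide, 18 thick, 200 long, from 140 to 340 from the hinge axis, its underside 200 above the bench. The head is clear of the mat when this point is more than 25 (half its width) beyond the mat's right (-y) edge.
- brush1: Flat bench brush on the mat, 150 long along its x: pale wooden handle (16 wide, 14 high) from x = -75 to +10, steel ferrule (24 wide) to +40, dark stiff bristles (26 wide, rigid) to +75. Origin under mid-length, z up. Balances within about 5 of the origin; grip the handle 10 to -x of the origin, fingers closing along y. About 60 g.
- brush2: Flat bench brush on the mat, 150 long along its x: pale wooden handle (16 wide, 14 high) from x = -75 to +10, steel ferrule (24 wide) to +40, dark stiff bristles (26 wide, rigid) to +75. Origin under mid-length, z up. Balances within about 5 of the origin; grip the handle 10 to -x of the origin, fingers closing along y. About 60 g.
- stone1: Violet polishing stone, a rectangular bar 110 long (x) by 28 wide (y) by 16 high, lying flat on the mat, rigid and brittle. Origin under its centre; z is up. About 130 g. Grip across its width.
- stone2: Violet polishing stone, a rectangular bar 110 long (x) by 28 wide (y) by 16 high, lying flat on the mat, rigid and brittle. Origin under its centre; z is up. About 130 g. Grip across its width.
- tray_blue: Blue plastic tray, open on top, fixed to the bench: outside 180 (x) by 210 (y) by 30 high, walls and floor 5 thick, so inside 170 by 200. Origin at the centre of its underside on the bench. For the brushes; two lie side by side along its y. It and the orange tray stand left of the mat, one nearer and one farther, in either order.
- tray_orange: Orange plastic tray, open on top, fixed to the bench: outside 180 (x) by 210 (y) by 30 high, walls and floor 5 thick, so inside 170 by 200. Origin at the centre of its underside on the bench. For the stones; two lie side by side along its y.
- jar: Closed glass jar with a steel cap, 54 across, 55 high, standing on the mat. Not to be moved. Origin at the centre of its underside.
- case: Small flat black case, 80 (x) by 50 (y) by 22 high, lying on the mat. Not to be moved. Origin at the centre of its underside.
Things that resemble listed ones, but are neither listed nor needed, are in the scene too. Leave any green, red or yellow look-alike of the stone1 alone.

How it is judged:
On the way:
1. the lamp head is swung fully clear of the mat, on its right (y of lamp_tip in the frame of mat below -0.235 m), for 0.2 s.
At the end, for the whole second after the job is handed in: Lamp head clear of the mat (tip centre at least 25 mm beyond its right edge); both brushes in the blue tray, both stones in the orange one: each origin inside the walls and under 30 mm above the tray's underside, lying level within about 0.27 rad, at rest (y of lamp_tip in the frame of mat below -0.235 m and x of brush1 in the frame of tray_blue between -0.085 and 0.085 m and y of brush1 in the frame of tray_blue between -0.1 and 0.1 m and z of each of brush1, brush2 in the frame of tray_blue below 0.03 m and angle between brush1's own x axis and vertical between 1.3 and 1.84 rad and linear speed of each of brush1, brush2, stone1, stone2 below 0.03 m/s and x of brush2 in the frame of tray_blue between -0.085 and 0.085 m and y of brush2 in the frame of tray_blue between -0.1 and 0.1 m and angle between brush2's own x axis and vertical between 1.3 and 1.84 rad and x of stone1 in the frame of tray_orange between -0.085 and 0.085 m and y of stone1 in the frame of tray_orange between -0.1 and 0.1 m and z of each of stone1, stone2 in the frame of tray_orange below 0.03 m and angle between stone1's own x axis and vertical between 1.3 and 1.84 rad and x of stone2 in the frame of tray_orange between -0.085 and 0.085 m and y of stone2 in the frame of tray_orange between -0.1 and 0.1 m and angle between stone2's own x axis and vertical between 1.3 and 1.84 rad); the robot touches nothing.
It fails at once if a tool is carried off (more than 60 mm) before the lamp head is clear of the mat (y of lamp_tip in the frame of mat above -0.225 m and distance of any of brush1, brush2, stone1, stone2 from where it was at the start of the episode above 0.06 m).
It fails at once if a stone is dropped: it moves faster than 1 m/s (a fall of about 50 mm) out of the fingers ((linear speed of stone1 above 1 m/s and contact force between the fingers and stone1 below 0.05 N) or (linear speed of stone2 above 1 m/s and contact force between the fingers and stone2 below 0.05 N)).
It fails at once if the jar or the case is shifted by more than 25 mm or the jar is tipped over (distance of any of jar, case from where it was at the start of the episode above 0.025 m or angle between jar's own z axis and vertical above 0.5 rad).
It also fails if it takes over 72 s, if anything falls off the work surface, if the arm or the gripper's body presses on something with over 40 N, if the wrist force passes 120 N, or if a joint passes its speed limit or range.

## Working session

There is one attempt and no reset: what is moved stays moved. The work goes in short steps, Python scripts to look and compute and a shell command to move; the robot and the scene stay as the last step left them, time stands still between calls to the robot, and variables do not carry over. Pictures are saved under pics/ and viewed, about 8 in all and at most 12, crops included, and the job is handed in when it is done.

```bash
ls; mkdir -p pics
cat > h.py <<'E'
import numpy as np, cv2, json
from rig import arm
def cam(name):
    i=arm.camera_info(name); s=arm.sense()
    im,d=arm.read_camera(name)
    if name=="wrist":
        T=np.eye(4);T[:3,:3]=s["ee_rot"];T[:3,3]=s["eef_pos"];W=T@np.array(i["T_tool_cam"])
    else: W=np.linalg.inv(np.array(i["camera_from_world"]))
    return im,d,i,W
def rays(uv,i):
    uv=np.asarray(uv,float).reshape(-1,2)
    p=np.c_[(uv[:,0]-i["cx"])/i["fx"],(uv[:,1]-i["cy"])/i["fy"]]
    q=p.copy()
    for _ in range(20): q=p/(1+i["k1"]*(q**2).sum(1,keepdims=True))
    return np.c_[q[:,0],-q[:,1],-np.ones(len(q))]
def onplane(uv,i,W,z):
    r=rays(uv,i)@W[:3,:3].T; o=W[:3,3]
    return o+r*((z-o[2])/r[:,2:3])
def bydepth(uv,d,i,W):
    uv=np.asarray(uv).reshape(-1,2).astype(int)
    r=rays(uv,i)*d[uv[:,1],uv[:,0]][:,None]
    return r@W[:3,:3].T+W[:3,3]
E
python3 - <<'E'
from h import *
for n in ("top","scene"):
    im,d,i,W=cam(n); cv2.imwrite(f"pics/{n}0.png",im); np.savez(f"{n}0.npz",im=im,d=d,W=W)
    print(n,W.round(3).tolist(),i["fx"],i["k1"])
s=arm.sense(); print(np.round(s["ee_rot"],3).tolist(),s["clock"]); print(arm.camera_info("wrist"))
E
```

```text
pics
top [[-0.008, 0.998, -0.067, 0.389], [-1.0, -0.008, 0.003, 0.052], [0.002, 0.067, 0.998, 1.663], [0.0, 0.0, 0.0, 1.0]] 465.8169340679308 -0.1028925967177924
scene [[-0.556, -0.705, 0.44, 1.013], [0.831, -0.476, 0.286, 0.381], [0.007, 0.525, 0.851, 1.19], [0.0, 0.0, 0.0, 1.0]] 365.74766208884336 -0.029620364361704
[[-0.949, -0.0, 0.316], [-0.316, 0.001, -0.949], [-0.0, -1.0, -0.001]] 0.1
{'fx': 335.4665492440424, 'fy': 335.4665492440424, 'cx': 253.17683420907895, 'cy': 187.56636465716144, 'k1': -0.08501456738883051, 'T_tool_cam': array([[ 1.19888253e-03, -9.52535099e-01, -3.04426426e-01,
        -7.84890687e-02],
       [ 6.52298340e-04,  3.04427324e-01, -9.52535342e-01,
        -1.18892579e-01],
       [ 9.99999069e-01,  9.43401134e-04,  9.86309666e-04,
        -3.44395853e-04],
       [ 0.00000000e+00,  0.00000000e+00,  0.00000000e+00,
         1.00000000e+00]])}
```

View pics/top0.png

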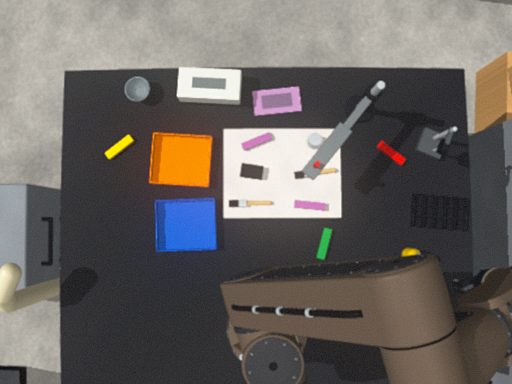

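View pics/scene0.png

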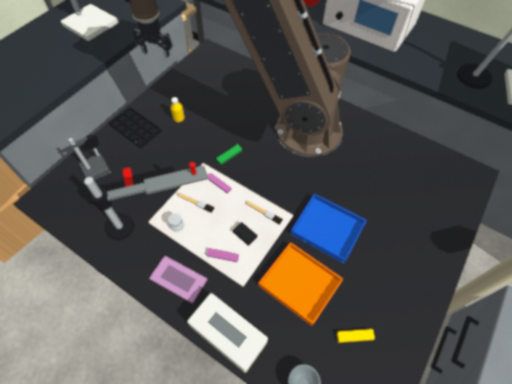

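Top view: stones at (257,141) and (311,205); brushes at (250,204) and (316,173), the latter partly under the lamp head; jar (315,140), case (253,171); peg (318,164), post top (378,88). Look-alikes for the stones: green (324,243), red (391,152), yellow (119,147), and the violet frame off the mat (277,100). The choice is the two solid violet bars on the mat.

```bash
cat > m.py <<'E'
from h import *
im,d,i,W=cam("top"); hsv=cv2.cvtColor(im,cv2.COLOR_BGR2HSV)
def blobs(lo,hi,z,roi=None,amin=60,name=""):
    m=cv2.inRange(hsv,lo,hi)
    if roi: t=np.zeros_like(m);t[roi[1]:roi[3],roi[0]:roi[2]]=255;m&=t
    for c in cv2.findContours(m,0,2)[0]:
        if cv2.contourArea(c)<amin: continue
        b=cv2.boxPoints(cv2.minAreaRect(c)); p=onplane(b,i,W,z)
        e1=p[1]-p[0];e2=p[2]-p[1];e=e1 if np.linalg.norm(e1)>np.linalg.norm(e2) else e2
        print(name,b.mean(0).round(),p.mean(0)[:2].round(4),"size",np.linalg.norm(e1).round(3),np.linalg.norm(e2).round(3),"yaw",round(float(np.degrees(np.arctan2(e[1],e[0]))),1))
R=(222,127,343,220)
blobs((140,60,60),(165,255,255),.018,R,30,"stone")
blobs((105,150,60),(130,255,255),.03,None,300,"blue")
blobs((8,180,120),(20,255,255),.03,(140,120,230,200),300,"orange")
blobs((0,0,180),(180,40,255),.002,(215,120,350,225),800,"mat")
blobs((10,60,100),(30,200,255),.016,R,15,"handle")
blobs((0,0,0),(180,255,75),.016,R,15,"dark")
blobs((0,150,80),(6,255,255),.269,R,5,"peg")
cv2.imwrite("pics/crop%d.png"%int(arm.sense()["clock"]*10),cv2.resize(im[120:225,215:400],None,fx=4,fy=4,interpolation=cv2.INTER_CUBIC))
E
python3 m.py
python3 - <<'E'
from h import *
z=np.load("top0.npz");i=arm.camera_info("top");print(onplane([378,87],i,z["W"],.31),onplane([[318,164]],i,z["W"],.26), onplane([[308,176]],i,z["W"],.219))
z=np.load("scene0.npz");i=arm.camera_info("scene");print(onplane([[193,167]],i,z["W"],.25),onplane([[77,143]],i,z["W"],.31))
E
```

```text
stone [310. 205.] [ 0.4418 -0.1516] size 0.025 0.105 yaw -96.2
stone [256. 141.] [0.6723 0.0351] size 0.108 0.027 yaw -67.9
blue [185. 225.] [0.3753 0.2875] size 0.217 0.182 yaw -88.3
orange [180. 159.] [0.6075 0.3049] size 0.186 0.216 yaw -94.8
mat [282. 173.] [ 0.559  -0.0554] size 0.424 0.318 yaw -90.3
handle [258. 203.] [0.4503 0.0288] size 0.081 0.014 yaw -90.4
handle [327. 171.] [ 0.5639 -0.2164] size 0.059 0.016 yaw -83.2
peg [316. 164.] [ 0.5571 -0.1436] size 0.015 0.012 yaw -90.3
[[ 0.78352469 -0.32797938  0.31      ]] [[ 0.55820151 -0.14943474  0.26      ]] [[ 0.52568425 -0.12333851  0.219     ]]
[[ 0.55654359 -0.14513047  0.25      ]] [[ 0.71529892 -0.46689129  0.31      ]]
```

```bash
ls pics
```

```text
crop1.png
scene0.png
top0.png
```

View pics/crop1.png

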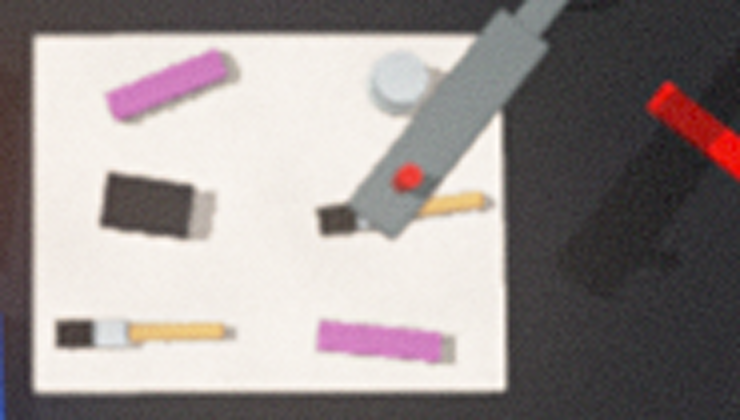

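```bash
python3 -m inch '[[100,0,-4,0,0,0,0],[100,-2,-7,-1.4,0,-7,0],[100,-5,-9.4,-3.5,0,-14,0],[100,-8,-9.4,-5.6,0,-21,0],[100,-11,-9.4,-7.7,0,-28,0],[100,-14,-9.4,-9.8,0,-35,0],[100,-17,-9.4,-11.9,0,-42,0],[100,-20,-9.4,-14,0,-49,0],[100,-23,-9.4,-16,0,-56,0],[100,-26,-9.4,-18.1,0,-63,0]]' 40; python3 -c "
from h import *
s=arm.sense();print(s['clock'],np.round(s['eef_pos'],4),np.round(s['ee_rot'],4).tolist(),s['grip_width'])"
```

```text
clock: 0.98
eef_pos: [0.3957, -0.3609, 0.35]
ee_rot: [[-0.143, -0.0, 0.99], [-0.99, 0.001, -0.143], [-0.001, -1.0, -0.0]]
ft_force: [0.9, -0.7, 0.2]
grip_width: 0.0854
0.9833 [ 0.3957 -0.3609  0.35  ] [[-0.1431, -0.0002, 0.9897], [-0.9897, 0.0009, -0.1431], [-0.0009, -1.0, -0.0003]] 0.08542064055712977
```

The crop confirms two solid violet bars on the mat, both brushes, and the red peg at about (408,178) in the crop.

```bash
python3 -m inch '[[100,-3.6,0,1.9,0,-4,0],[100,-7.2,0,3.9,0,-8,0],[100,-10.8,0,5.9,0,-8,0],[100,-14.4,0,7.9,0,-8,0],[100,-18,0,9.9,0,-8,0],[100,-21.5,0,11.8,0,-8,0],[100,-23.5,0,12.9,0,-8,0],[100,-23.5,2.5,12.9,0,-8,0],[100,-23.5,6,12.9,0,-8,0],[100,-23.5,9.6,12.9,0,-8,0]]'
python3 -m inch '[[0,0,0,0,0,0,0],[0,0,0,0,0,0,0],[0,0,0,0,0,0,0],[0,0,0,0,0,0,0],[0,0,0,0,0,0,0],[0,0,0,0,0,0,0],[0,0,0,0,0,0,0],[0,0,0,0,0,0,0],[0,0,0,0,0,0,0],[0,0,0,0,0,0,0]]' 40
python3 -c "
from h import *
s=arm.sense();P=s['eef_pos'];R=s['ee_rot'];print(P,R.round(3).tolist())
H=P[:2]-.3*np.array([-.779,.626]);H=np.array([.7907,-.334]);v=P[:2]-H;print(np.linalg.norm(v));v*=.3/np.linalg.norm(v);H=P[:2]-v
for a in np.arange(7.5,83,7.5):
  t=np.radians(a);q=H+[np.cos(t)*v[0]-np.sin(t)*v[1],np.sin(t)*v[0]+np.cos(t)*v[1]]
  w=np.r_[q-P[:2],0];print(a,q.round(3),(R.T@w*100).round(2))
"
```

```text
clock: 1.82
eef_pos: [0.5577, -0.1461, 0.2537]
ee_rot: [[-0.003, 0.002, 1.0], [-1.0, 0.0, -0.003], [-0.0, -1.0, 0.002]]
ft_force: [0.7, -0.7, -0.0]
grip_width: 0.0853
clock: 2.65
eef_pos: [0.5583, -0.1464, 0.2555]
ee_rot: [[-0.003, 0.004, 1.0], [-1.0, -0.001, -0.003], [0.001, -1.0, 0.004]]
ft_force: [-2.4, 0.7, 11.1]
grip_width: 0.0167
[ 0.55826423 -0.14638903  0.25550088] [[-0.003, 0.004, 1.0], [-1.0, -0.001, -0.003], [0.001, -1.0, 0.004]]
0.2987043061730558
7.5 [ 0.536 -0.178] [ 3.21 -0.01 -2.25]
15.0 [ 0.517 -0.213] [ 6.69 -0.01 -4.06]
22.5 [ 0.504 -0.25 ] [10.38 -0.02 -5.41]
30.0 [ 0.495 -0.288] [14.21 -0.02 -6.26]
37.5 [ 0.492 -0.327] [18.12 -0.02 -6.6 ]
45.0 [ 0.493 -0.367] [ 2.204e+01 -1.000e-02 -6.430e+00]
52.5 [ 0.5   -0.405] [ 2.591e+01 -1.000e-02 -5.750e+00]
60.0 [ 0.512 -0.443] [29.65 -0.   -4.57]
67.5 [ 0.528 -0.478] [ 3.321e+01  1.000e-02 -2.910e+00]
75.0 [ 0.549 -0.512] [ 3.652e+01  2.000e-02 -8.000e-01]
82.5 [ 0.574 -0.542] [3.952e+01 3.000e-02 1.720e+00]
```

```bash
python3 -m inch '[[0,0,-0.3,0,0,0,0],[0,1.6,-0.4,-1.2,0,0,0],[0,3.2,-0.4,-2.25,0,0,0],[0,4.9,-0.4,-3.2,0,0,0],[0,6.7,-0.4,-4.1,0,0,0],[0,8.5,-0.4,-4.8,0,0,0],[0,10.4,-0.4,-5.4,0,0,0],[0,12.3,-0.4,-5.9,0,0,0],[0,14.2,-0.4,-6.3,0,0,0],[0,14.2,-0.4,-6.3,0,0,0]]'
```

```text
clock: 3.48
eef_pos: [0.4937, -0.2908, 0.2593]
ee_rot: [[-0.004, 0.003, 1.0], [-1.0, -0.001, -0.004], [0.001, -1.0, 0.003]]
ft_force: [-1.1, -0.8, -5.8]
grip_width: 0.0168
```

```bash
python3 -m inch '[[0,2,0.2,-0.2,0,0,0],[0,4.7,0.2,-0.3,0,0,0],[0,7.8,0.2,-0.2,0,0,0],[0,11.7,0.2,0.5,0,0,0],[0,15.4,0.2,1.7,0,0,0],[0,19,0.2,3.4,0,0,0],[0,22.3,0.2,5.5,0,0,0],[0,22.3,0.2,5.5,0,0,0],[100,22.3,0.2,5.5,0,0,0],[100,22.3,0.2,5.5,0,0,0]]'
python3 -m inch '[[100,0,0,0,0,0,0],[100,0,0,0,0,0,0],[100,0,-2,0,0,0,0],[100,0,-5,0,0,0,0],[100,-4,-5,-1,0,0,0],[100,-8,-5,-2,0,0,0],[100,-12,-5,-3,0,0,0],[100,-16,-5,-4,0,0,0],[100,-20,-5,-4.5,0,0,0],[100,-24,-5,-4.5,0,0,0]]'
python3 - <<'E'
import runpy; runpy.run_path("m.py")
from h import *
im,d,i,W=cam("scene"); cv2.imwrite("pics/scene1.png",im)
E
```

```text
clock: 4.32
eef_pos: [0.548, -0.5135, 0.2581]
ee_rot: [[-0.004, 0.004, 1.0], [-1.0, -0.001, -0.004], [0.001, -1.0, 0.004]]
ft_force: [0.0, 0.6, -0.1]
grip_width: 0.0239
clock: 5.15
eef_pos: [0.5022, -0.2709, 0.3084]
ee_rot: [[-0.004, 0.005, 1.0], [-1.0, -0.002, -0.004], [0.002, -1.0, 0.005]]
ft_force: [1.7, -0.2, 0.6]
grip_width: 0.0851
stone [310. 205.] [ 0.4418 -0.1516] size 0.025 0.105 yaw -96.2
stone [256. 141.] [0.6721 0.035 ] size 0.108 0.027 yaw -67.9
blue [185. 225.] [0.3749 0.2875] size 0.217 0.183 yaw -88.1
orange [180. 159.] [0.6067 0.3046] size 0.185 0.218 yaw -94.1
mat [282. 173.] [ 0.559  -0.0554] size 0.317 0.424 yaw -90.3
handle [258. 203.] [0.4503 0.0288] size 0.081 0.014 yaw -90.4
handle [324. 171.] [ 0.5627 -0.2056] size 0.081 0.016 yaw -82.2
dark [336. 148.] [ 0.6453 -0.2505] size 0.043 0.152 yaw 178.6
```

```bash
cp pics/scene1.png pics/s1.png; python3 -c "
from h import *
im,d,i,W=cam('wrist');cv2.imwrite('pics/w1.png',im)
t=cv2.imread('pics/scene1.png');cv2.imwrite('pics/both1.png',cv2.resize(np.hstack([t[80:340,40:400],im[:260,:]]),None,fx=.9,fy=.9))"
```

```text
(no output)
```

View pics/both1.png

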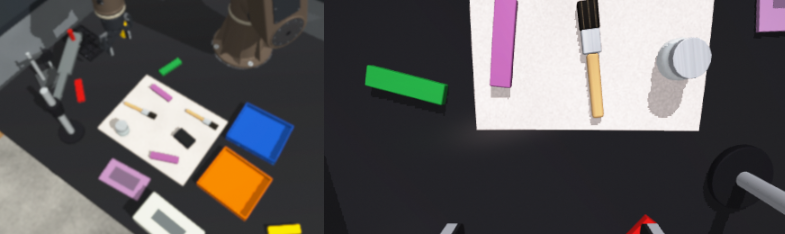

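Lamp head is well clear, lying off to the right in the scene view, with the mat free. Now brush2, the one nearest the jar.

```bash
python3 -m inch '[[60,-2.9,3,1.9,0,-4,0],[60,-5.8,6,3.7,0,-8,0],[60,-8.8,9,5.6,0,-8,0],[60,-8.8,12.5,5.6,0,-8,0],[60,-8.8,16,5.6,0,-8,0],[60,-8.8,19.5,5.6,0,-8,0],[60,-8.8,22.5,5.6,0,-8,0],[60,-8.8,22.5,5.6,0,-8,0],[60,-8.8,22.5,5.6,0,-8,0],[60,-8.8,22.5,5.6,0,-8,0]]'
```

```text
clock: 6.13
eef_pos: [0.5618, -0.1833, 0.0857]
ee_rot: [[0.138, 0.007, 0.99], [-0.99, -0.002, 0.138], [0.003, -1.0, 0.007]]
ft_force: [0.8, -0.3, 0.8]
grip_width: 0.0512
```

```bash
python3 -c "
from h import *
print(arm.sense()['eef_pos'])
im,d,i,W=cam('wrist');cv2.imwrite('pics/w2.png',im)"
```

```text
[ 0.56180159 -0.1833066   0.08565807]
```

View pics/w2.png

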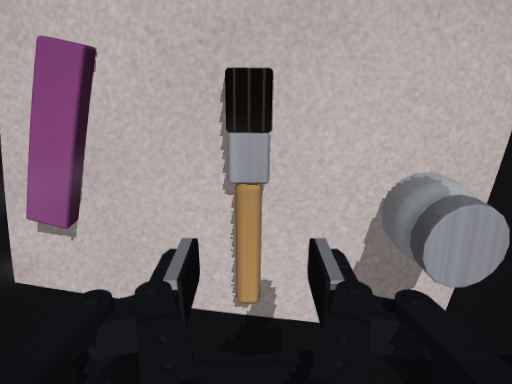

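The brush is centred between the jaws at (249,240), with the jar well clear on the right. Lower and grip.

```bash
python3 -m inch '[[60,0,2.5,-0.1,0,0,0],[60,0,4.5,-0.2,0,0,0],[60,0,5.4,-0.2,0,0,0],[60,0,5.4,-0.2,0,0,0],[0,0,5.4,-0.2,0,0,0],[0,0,5.4,-0.2,0,0,0],[0,0,5.4,-0.2,0,0,0],[0,0,5.4,-0.2,0,0,0],[0,0,5.4,-0.2,0,0,0],[0,0,5.4,-0.2,0,0,0]]' 40
```

```text
clock: 7.02
eef_pos: [0.5614, -0.1841, 0.0337]
ee_rot: [[0.138, 0.01, 0.99], [-0.99, -0.003, 0.138], [0.005, -1.0, 0.009]]
ft_force: [-0.4, 1.6, 11.0]
grip_width: 0.0143
```

```bash
python3 -m inch '[[0,0,-3.5,0,0,0,0],[0,0,-7,0,0,0,0],[0,-3,-9,-0.5,0,2,0],[0,-6.5,-9,-1.1,0,4,0],[0,-10,-9,-1.7,0,6,0],[0,-14,-9,-2.4,0,8,0],[0,-18,-9,-3.1,0,8,0],[0,-22,-9,-3.7,0,8,0],[0,-26,-9,-4.4,0,8,0],[0,-30,-9,-5.1,0,8,0]]'
python3 -c "
from h import *
def go(P,yaw):
  s=arm.sense();R=s['ee_rot'];c,n=np.cos(np.radians(yaw)),np.sin(np.radians(yaw))
  D=np.array([[n,0,c],[-c,0,n],[0,-1,0]])
  print((R.T@(np.array(P)-s['eef_pos'])*100).round(2),np.degrees(cv2.Rodrigues(R.T@D)[0].ravel()).round(1))
go([.415,.2775,.12],0)
";cat >> h.py <<'E'
def go(P,yaw):
  s=arm.sense();R=s['ee_rot'];c,n=np.cos(np.radians(yaw)),np.sin(np.radians(yaw))
  D=np.array([[n,0,c],[-c,0,n],[0,-1,0]])
  print((R.T@(np.array(P)-s['eef_pos'])*100).round(2),np.degrees(cv2.Rodrigues(R.T@D)[0].ravel()).round(1))
E
```

```text
clock: 7.85
eef_pos: [0.4681, 0.1079, 0.1227]
ee_rot: [[-0.001, 0.012, 1.0], [-1.0, -0.003, -0.001], [0.003, -1.0, 0.012]]
ft_force: [0.6, 0.2, -0.5]
grip_width: 0.0147
[-16.95   0.16  -5.33] [-0.7 -0.1  0.2]
```

```bash
python3 -m inch '[[0,-3.8,0,-1.2,-0.7,0,0],[0,-7.6,0,-2.4,-0.7,0,0],[0,-11.4,0,-3.6,-0.7,0,0],[0,-15,0,-4.7,-0.7,0,0],[0,-17,0,-5.3,-0.7,0,0],[0,-17,0,-5.3,-0.7,0,0],[0,-17,3,-5.3,-0.7,0,0],[0,-17,6,-5.3,-0.7,0,0],[0,-17,6,-5.3,-0.7,0,0],[0,-17,6,-5.3,-0.7,0,0]]'
python3 -c "
from h import *
go([.415,.2775,.0385],0)"
```

```text
clock: 8.68
eef_pos: [0.4154, 0.277, 0.0614]
ee_rot: [[-0.001, -0.003, 1.0], [-1.0, -0.004, -0.002], [0.004, -1.0, -0.003]]
ft_force: [-0.6, -0.6, -0.0]
grip_width: 0.0151
[-0.06  2.29 -0.03] [ 0.2 -0.1  0.3]
```

```bash
python3 -m inch '[[0,0,1,0,0,0,0],[0,0,2,0,0,0,0],[0,0,2.3,0,0,0,0],[0,0,2.3,0,0,0,0],[38,0,2.3,0,0,0,0],[38,0,2.3,0,0,0,0],[38,0,2.3,0,0,0,0],[38,0,0,0,0,0,0],[38,0,-3,0,0,0,0],[60,0,-6,0,0,0,0]]'
python3 -c "
from h import *
go([.4505,.0513,.1],-0.4)"
```

```text
clock: 9.52
eef_pos: [0.415, 0.277, 0.1221]
ee_rot: [[-0.002, -0.004, 1.0], [-1.0, -0.005, -0.002], [0.005, -1.0, -0.004]]
ft_force: [1.1, 0.7, 0.7]
grip_width: 0.0432
[22.55  2.32  3.6 ] [0.3 0.3 0.3]
```

```bash
python3 -m inch '[[60,4,0,0.6,0,0,0],[60,8,0,1.3,0,0,0],[60,12,0,1.9,0,0,0],[60,16,0,2.6,0,0,0],[60,20,0,3.2,0,0,0],[60,22.5,0,3.6,0,0,0],[60,22.5,2.5,3.6,0,0,0],[60,22.5,5,3.6,0,0,0],[60,22.5,5,3.6,0,0,0],[60,22.5,5,3.6,0,0,0]]'
python3 -c "
from h import *
go([.4505,.0513,.0345],-0.4)
im,d,i,W=cam('wrist');cv2.imwrite('pics/w3.png',im)
im,d,i,W=cam('top');cv2.imwrite('pics/t3.png',cv2.resize(im[120:260,140:350],None,fx=3,fy=3))"
```

```text
clock: 10.35
eef_pos: [0.4495, 0.0516, 0.0729]
ee_rot: [[-0.002, -0.007, 1.0], [-1.0, -0.005, -0.002], [0.005, -1.0, -0.007]]
ft_force: [0.2, -0.5, 0.6]
grip_width: 0.051
[0.01 3.84 0.12] [0.4 0.3 0.3]
```

View pics/w3.png

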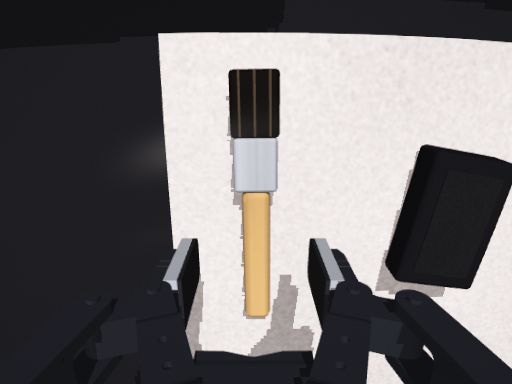

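The second brush is centred between the jaws at (257,250); the case is clear on the right. Grip.

```bash
python3 -m inch '[[60,0,2,0.1,0,0,0],[60,0,3.8,0.1,0,0,0],[60,0,3.8,0.1,0,0,0],[0,0,3.8,0.1,0,0,0],[0,0,3.8,0.1,0,0,0],[0,0,3.8,0.1,0,0,0],[0,0,3.8,0.1,0,0,0],[0,0,3.8,0.1,0,0,0],[0,0,1,0.1,0,0,0],[0,0,-3,0.1,0,0,0]]' 40
python3 -c "
from h import *
go([.35,.2775,.12],0);go([.35,.2775,.0385],0)"
```

```text
clock: 11.28
eef_pos: [0.4501, 0.0521, 0.1035]
ee_rot: [[-0.001, -0.009, 1.0], [-1.0, -0.005, -0.001], [0.005, -1.0, -0.009]]
ft_force: [0.7, 0.1, -1.7]
grip_width: 0.0142
[-22.52  -1.69 -10.04] [ 0.5 -0.   0.3]
[-22.57   6.46  -9.97] [ 0.5 -0.   0.3]
```

```bash
python3 -m inch '[[0,-3.6,-1.5,-1.6,0.5,0,0],[0,-7.2,-1.5,-3.2,0.5,0,0],[0,-10.8,-1.5,-4.8,0.5,0,0],[0,-14.4,-1.5,-6.4,0.5,0,0],[0,-18,-1.5,-8,0.5,0,0],[0,-21.5,-1.5,-9.5,0.5,0,0],[0,-22.5,-1.5,-10,0.5,0,0],[0,-22.5,1.5,-10,0.5,0,0],[0,-22.5,4,-10,0.5,0,0],[0,-22.5,4,-10,0.5,0,0]]'
python3 -c "
from h import *
go([.35,.2775,.0385],0)"
```

```text
clock: 12.12
eef_pos: [0.3484, 0.2763, 0.061]
ee_rot: [[0.0, -0.003, 1.0], [-1.0, -0.008, 0.0], [0.008, -1.0, -0.003]]
ft_force: [-1.6, -0.7, -0.2]
grip_width: 0.0142
[-0.14  2.25  0.16] [0.2 0.  0.4]
```

```bash
python3 -m inch '[[0,-0.1,1,0.1,0,0,0],[0,-0.1,2,0.1,0,0,0],[0,-0.1,2.2,0.1,0,0,0],[0,-0.1,2.2,0.1,0,0,0],[38,-0.1,2.2,0.1,0,0,0],[38,-0.1,2.2,0.1,0,0,0],[38,-0.1,2.2,0.1,0,0,0],[38,-0.1,0,0.1,0,0,0],[38,0,-3,0,0,0,0],[60,0,-6,0,0,0,0]]'
python3 -c "
from h import *
go([.4418,-.1516,.08],-6.2)"
```

```text
clock: 12.95
eef_pos: [0.3478, 0.276, 0.1219]
ee_rot: [[0.0, -0.005, 1.0], [-1.0, -0.009, 0.0], [0.009, -1.0, -0.005]]
ft_force: [1.1, 0.9, -0.6]
grip_width: 0.0434
[42.72  4.53  9.41] [0.2 6.2 0.5]
```

```bash
python3 -m inch '[[60,2.5,0,3,0,0,0],[60,5.5,0,6,0,0,0],[60,9,0,9,0,0,0],[60,13,0,11,0,0,0],[60,17,0,11,0,0,0],[60,21,0,11,0,0,0],[60,25,0,11,0,0,0],[60,29,0,11,0,2,0],[60,33,0,11,0,4,0],[60,37,0,10,0,6,0]]'
python3 -c "
from h import *
go([.4418,-.1516,.08],-6.2);go([.4418,-.1516,.0355],-6.2)"
```

```text
clock: 13.78
eef_pos: [0.449, -0.0965, 0.1255]
ee_rot: [[-0.106, -0.003, 0.994], [-0.994, -0.009, -0.106], [0.01, -1.0, -0.002]]
ft_force: [1.7, -0.8, -0.5]
grip_width: 0.0513
[ 5.51  4.6  -0.12] [0.1 0.1 0.6]
[ 5.47  9.05 -0.11] [0.1 0.1 0.6]
```

```bash
python3 -m inch '[[60,3,0,-0.1,0,0,0.6],[60,5.5,1.5,-0.1,0,0,0.6],[60,5.5,4.5,-0.1,0,0,0.6],[60,5.5,7.5,-0.1,0,0,0.6],[60,5.5,9,-0.1,0,0,0.6],[60,5.5,9.1,-0.1,0,0,0.6],[60,5.5,9.1,-0.1,0,0,0.6],[0,5.5,9.1,-0.1,0,0,0.6],[0,5.5,9.1,-0.1,0,0,0.6],[0,5.5,9.1,-0.1,0,0,0.6]]' 40
python3 -m inch '[[0,0,0,0,0,0,0],[0,0,0,0,0,0,0],[0,0,0,0,0,0,0],[0,0,-2,0,0,0,0],[0,0,-5,0,0,0,0],[0,0,-8,0,0,0,0],[0,0,-9,0,0,0,0],[0,0,-9,0,0,0,0],[0,0,-9,0,0,0,0],[0,0,-9,0,0,0,0]]' 
python3 -c "
from h import *
go([.572,.305,.12],-2)
im,d,i,W=cam('wrist');cv2.imwrite('pics/w4.png',im)"
```

```text
clock: 14.62
eef_pos: [0.4427, -0.1521, 0.0365]
ee_rot: [[-0.106, 0.001, 0.994], [-0.994, 0.0, -0.106], [-0.0, -1.0, 0.0]]
ft_force: [-2.0, 0.0, 6.6]
grip_width: 0.0265
clock: 15.45
eef_pos: [0.4423, -0.1519, 0.1259]
ee_rot: [[-0.106, -0.0, 0.994], [-0.994, 0.0, -0.106], [-0.0, -1.0, -0.0]]
ft_force: [-0.6, 0.4, -2.3]
grip_width: 0.027
[-46.81   0.61   8.06] [ 0.  -4.1 -0. ]
```

View pics/w4.png

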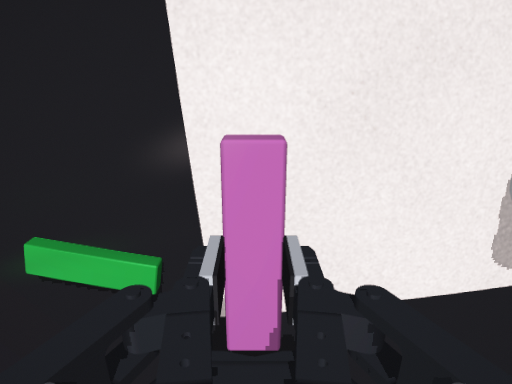

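The stone is held squarely and level at (253,240). Carry it to the orange tray.

```bash
python3 -m inch '[[0,-2,0,0.3,0,0,0],[0,-5,0,0.9,0,0,0],[0,-9,0,1.5,0,0,0],[0,-13,0,2.2,0,0,0],[0,-17,0,2.9,0,0,0],[0,-21,0,3.6,0,0,0],[0,-25,0,4.3,0,-1,0],[0,-29,0,5,0,-2,0],[0,-33,0,5.7,0,-3,0],[0,-37,0,6.4,0,-4,0]]'
python3 -m inch '[[0,-4,0,0.7,0,0,0],[0,-7,0,1.2,0,0,0],[0,-9,0,1.5,0,0,0],[0,-9.8,0,1.6,0,0,0],[0,-9.8,0,1.6,0,0,0],[0,-9.8,3,1.6,0,0,0],[0,-9.8,6,1.6,0,0,0],[0,-9.8,6,1.6,0,0,0],[0,-9.8,6,1.6,0,0,0],[0,-9.8,6,1.6,0,0,0]]' 
python3 -c "
from h import *
go([.572,.305,.04],-2)"
```

```text
clock: 16.33
eef_pos: [0.5444, 0.2113, 0.1244]
ee_rot: [[-0.035, -0.003, 0.999], [-0.999, 0.0, -0.035], [0.0, -1.0, -0.003]]
ft_force: [0.5, -1.0, -2.8]
grip_width: 0.0267
clock: 17.17
eef_pos: [0.5639, 0.3078, 0.0651]
ee_rot: [[-0.036, -0.003, 0.999], [-0.999, -0.0, -0.036], [0.0, -1.0, -0.003]]
ft_force: [-0.2, 0.4, -1.2]
grip_width: 0.0264
[0.25 2.51 0.83] [ 0.2 -0.1  0. ]
```

```bash
python3 -m inch '[[0,0.2,0.5,0.8,0,0,0],[0,0.2,1.5,0.8,0,0,0],[0,0.2,2.2,0.8,0,0,0],[0,0.2,2.5,0.8,0,0,0],[0,0.2,2.5,0.8,0,0,0],[48,0.2,2.5,0.8,0,0,0],[48,0.2,2.5,0.8,0,0,0],[48,0.2,2.5,0.8,0,0,0],[48,0.2,0,0.8,0,0,0],[60,0.2,-3.5,0.8,0,0,0]]'
python3 -c "
from h import *
go([.6722,.035,.10],22.1)"
```

```text
clock: 18.0
eef_pos: [0.5699, 0.3046, 0.0979]
ee_rot: [[-0.036, -0.008, 0.999], [-0.999, -0.003, -0.036], [0.003, -1.0, -0.008]]
ft_force: [0.2, 0.4, 0.5]
grip_width: 0.0504
[26.58 -0.23 11.19] [  0.5 -24.2   0.1]
```

```bash
python3 -m inch '[[60,3.5,-1,1.5,0.5,-4,0],[60,7,-1,3,0.5,-8,0],[60,10.5,-1,4.5,0.5,-12,0],[60,14,-1,6,0.5,-16,0],[60,17.5,-1,7.5,0.5,-20,0],[60,21,-1,9,0.5,-24,0],[60,24.5,-1,10.4,0.5,-24,0],[60,26.5,-0.5,11.2,0.5,-24,0],[60,26.5,1,11.2,0.5,-24,0],[60,26.5,2,11.2,0.5,-24,0]]'
python3 -c "
from h import *
go([.6722,.035,.035],22.1)
im,d,i,W=cam('wrist');cv2.imwrite('pics/w5.png',im)"
```

```text
clock: 18.83
eef_pos: [0.6724, 0.0341, 0.077]
ee_rot: [[0.371, 0.001, 0.928], [-0.928, -0.001, 0.371], [0.001, -1.0, 0.0]]
ft_force: [-0.7, -0.3, 0.0]
grip_width: 0.0509
[-0.09  4.2   0.01] [-0.  -0.3  0.1]
```

View pics/w5.png

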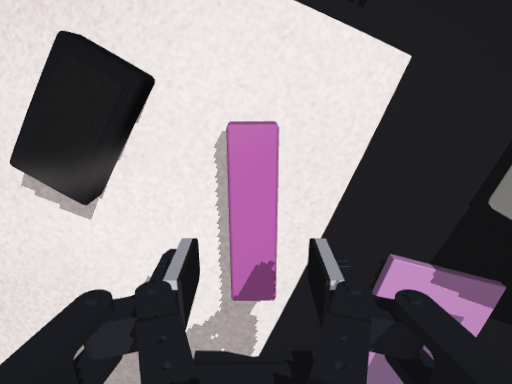

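The stone is centred between the jaws at (253,210); the case and the pale violet look-alike are clear of the fingers.

```bash
python3 -m inch '[[60,-0.1,2,0,0,0,0],[60,-0.1,3.8,0,0,0,0],[60,-0.1,4.2,0,0,0,0],[60,-0.1,4.2,0,0,0,0],[0,-0.1,4.2,0,0,0,0],[0,-0.1,4.2,0,0,0,0],[0,-0.1,4.2,0,0,0,0],[0,-0.1,4.2,0,0,0,0],[0,-0.1,4.2,0,0,0,0],[0,-0.1,4.2,0,0,0,0]]' 40
python3 -m inch '[[0,0,-2,0,0,0,0],[0,0,-5,0,0,0,0],[0,0,-8,0,0,0,0],[0,0,-9,0,0,0,0],[0,-3,-9,-1,0,4,0],[0,-6.5,-9,-2,0,8,0],[0,-10,-9,-3.5,0,12,0],[0,-13.5,-9,-5,0,16,0],[0,-16,-9,-6.5,0,20,0],[0,-18,-9,-8,0,24,0]]'
python3 -c "
from h import *
go([.642,.305,.12],-2);go([.642,.305,.04],-2)"
```

```text
clock: 19.72
eef_pos: [0.671, 0.0364, 0.0343]
ee_rot: [[0.372, -0.001, 0.928], [-0.928, -0.001, 0.372], [0.0, -1.0, -0.001]]
ft_force: [-1.7, 3.3, 6.8]
grip_width: 0.0268
clock: 20.55
eef_pos: [0.5281, 0.1752, 0.1246]
ee_rot: [[-0.04, -0.001, 0.999], [-0.999, -0.0, -0.04], [0.001, -1.0, -0.001]]
ft_force: [0.7, -0.4, -1.5]
grip_width: 0.0268
[-13.42   0.45  10.86] [ 0.  -0.3  0. ]
[-13.43   8.45  10.87] [ 0.  -0.3  0. ]
```

```bash
python3 -m inch '[[0,-2.7,0,2.2,0,0,0],[0,-5.4,0,4.4,0,0,0],[0,-8.1,0,6.6,0,0,0],[0,-10.8,0,8.8,0,0,0],[0,-13,0,10.5,0,0,0],[0,-13.4,0,10.9,0,0,0],[0,-13.4,0,10.9,0,0,0],[0,-13.4,3,10.9,0,0,0],[0,-13.4,5.5,10.9,0,0,0],[0,-13.4,5.5,10.9,0,0,0]]'
python3 -c "
from h import *
go([.642,.305,.039],-2)"
```

```text
clock: 21.38
eef_pos: [0.6388, 0.3025, 0.065]
ee_rot: [[-0.04, -0.007, 0.999], [-0.999, -0.003, -0.04], [0.004, -1.0, -0.007]]
ft_force: [-1.9, -0.4, -1.4]
grip_width: 0.0267
[-0.27  2.6   0.33] [ 0.4 -0.3  0.2]
```

```bash
python3 -m inch '[[0,-0.2,0.5,0.3,0.4,0,0],[0,-0.2,1.5,0.3,0.4,0,0],[0,-0.2,2.3,0.3,0.4,0,0],[0,-0.2,2.6,0.3,0.4,0,0],[0,-0.2,2.6,0.3,0.4,0,0],[48,-0.2,2.6,0.3,0.4,0,0],[48,-0.2,2.6,0.3,0.4,0,0],[48,-0.2,2.6,0.3,0.4,0,0],[48,-0.2,0,0.3,0.4,0,0],[60,-0.2,-3.5,0.3,0.4,0,0]]'
python3 -m inch '[[60,0,-3,0,0,0,0],[60,0,-7,0,0,0,0],[60,0,-11,0,0,0,0],[60,4,-14,0,0,0,0],[60,8,-14,-1,0,0,0],[60,12,-14,-2,0,0,0],[60,16,-14,-3,0,0,0],[60,20,-14,-4,0,0,0],[60,24,-14,-5,0,0,0],[60,28,-14,-6,0,0,0]]'
python3 -c "
from h import *
a=cam('top')[0];b=cam('scene')[0]
cv2.imwrite('pics/end.png',np.hstack([cv2.resize(a[120:260,130:350],(400,255)),cv2.resize(b[100:340,10:386],(400,255))]))
import runpy; runpy.run_path('m.py')"
```

```text
clock: 22.22
eef_pos: [0.6402, 0.3038, 0.098]
ee_rot: [[-0.04, -0.005, 0.999], [-0.999, -0.006, -0.04], [0.006, -1.0, -0.005]]
ft_force: [0.6, -0.1, 1.4]
grip_width: 0.0507
clock: 23.05
eef_pos: [0.5702, 0.0295, 0.2406]
ee_rot: [[-0.04, -0.004, 0.999], [-0.999, -0.006, -0.04], [0.006, -1.0, -0.004]]
ft_force: [1.8, -0.2, 0.4]
grip_width: 0.0513
blue [185. 225.] [0.3753 0.2872] size 0.216 0.182 yaw -88.3
orange [180. 159.] [0.6074 0.3046] size 0.185 0.217 yaw -94.2
mat [262. 178.] [0.5386 0.0153] size 0.165 0.111 yaw -90.4
mat [318. 172.] [ 0.5599 -0.1852] size 0.168 0.325 yaw 179.7
handle [252. 214.] [0.4134 0.0539] size 0.074 0.039 yaw -90.4
handle [294. 211.] [ 0.4224 -0.0976] size 0.029 0.062 yaw -176.4
handle [261. 170.] [0.5669 0.0189] size 0.229 0.311 yaw 179.2
```

View pics/end.png

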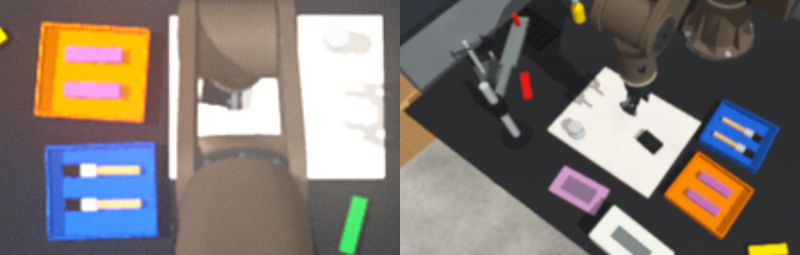

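Both brushes lie flat in the blue tray and both stones in the orange one. The jar and case are on the mat, the lamp is to the right, and the gripper is free.

```bash
python3 -c "
from rig import arm
print(arm.sense()['qd'].round(3)); print(arm.sign_off())"
```

```text
[ 0.059  0.017 -0.033  0.015  0.002  0.029]
the job is handed in; nothing more can be done
None
```

The job is done and handed in at about 23 s of the 72 s allowed. I swung the lamp out by its peg first. Then I laid both brushes in the blue tray and lowered both stones into the orange tray, letting go of each stone at floor height.

**What the last pictures showed:**
- The two brushes lie flat, side by side, in the blue tray, and the two stones likewise in the orange tray.
- The jar and case look unmoved on the mat, judged by eye.
- The lamp head is well to the right. I let go of the peg at about y = -0.51 m, which puts the tip near -0.54 m; it needs to be past about -0.29 m.
- The gripper was about 0.24 m up, touching nothing.

**What I could not confirm:**
- In the final top view the arm hid part of the mat, so the mat and brush-handle measurements there were meaningless. I relied on the scene picture for the case.
- I did not measure the final tool poses or the lamp tip; the tip figure comes from the peg.
- While gripping, the upward force reached about 11 N on the lamp peg and on the first brush, and about 7 N on the stones. It was near zero after each lift.

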